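Find and mark the tight spot of a cooled case's sliding cover

TASK

The sliding cover of the little cooled case sticks somewhere along its rails and we want the spot marked for waxing. First lift the carton off the case and stand it upright in the free end of the tag tray beside the small carton, then flip the case's toggle switch over to its far side (off). Then slide the cover towards the switch until you feel it bind, pushing the brass pointer along with it, do not force it on, draw the cover back about 20 mm from the pointer so that the pointer stays marking the spot, and let go; leave the round boxes and the rest of the table as they are.

Things in the scene. Friction and masses are not known exactly. Their poses are not given: they have to be found in the camera images.
- case: Low wooden case, fixed, 150 (its x) x 270 (its y) mm, steel deck 60 mm above the table; an aluminium rail 12 mm wide runs along y on each long edge (x = -68 and +68 mm), tops at 72 mm. Origin: centre of the underside, on the table. The -x side (vent slots) faces the robot, the cover slides along +y, the switch is at the +y end.
- cover (a joint): Sliding cover: plate 120 (case x) x 74 (case y) mm between the rails, top 69 mm above the table, with an upright dark grip bar on its middle, 14 mm thick (y), 60 mm long (x), 69 to 100 mm above the table. Value in m: 0 = at the case's -y end, grows towards the switch, at most 0.125. Slides with 1 to 3 N, stays where left. The tight spot is met somewhere from 0.065 to 0.105.
- cover_grip (a point): Centre of the cover's grip bar, 85 mm above the table (15 mm below the bar's top); x along the bar, y along the slide towards the switch, z up.
- cover_ear (a point): Middle of the front (+y) face of the small steel ear on the cover that reaches over the rail on the robot's side and pushes the pointer; 37 mm along +y and 68 mm along -x from the grip bar's centre. Axes as the case's.
- tight_shoe (a joint): The tight spot is a hidden sprung shoe inside the case, its place along the track unknown. Value: how far the cover presses it in (m): 0 when the cover is free, 1 mm more for each 2 N of push beyond the sliding friction, at most 0.014. 1.5 mm or more counts as felt to bind, over 10 mm (20 N) as forced.
- pointer_face (a point): Middle of the face of the brass pointer that the ear pushes. The pointer is a rider 14 mm long (y), 18 mm wide on the robot's side rail, 10 mm high, with a fin to 93 mm above the table; it starts ahead (+y) of the ear, slides with about 0.6 N, stays where left. Axes as the case's; the distance along y from cover_ear to here is the gap, 0 in contact.
- toggle (a joint): Toggle bat on the black housing (56 x 32 mm, top 72 mm above the table), 108 mm along the case's +y from its origin; pivots 74 mm above the table about the case's y; 34 mm long, tip 11 mm thick. Value in rad: -0.4 leans to the case's -x (robot's side, on), +0.4 to +x (far side, off); it snaps over to either end past its centre. About 1 N at the tip moves it.
- toggle_tip (a point): End of the toggle bat (about 105 mm above the table).
- carton: Upright dark carton standing on the case's deck, in the way of the cover and the switch, 26 (its x or thickness) x 62 (its y) x 98 (z) mm, 0.08 to 0.15 kg. Origin: centre of its underside.
- tray: Small open wooden tray fixed to the table, 80 (x) x 140 (y) mm outside, walls 3 mm thick and 24 mm high, floor 3 mm thick. Origin: centre of the underside. The small carton stands in its +y end; the free end is towards its -y. The carton fits with its 62 mm side along the tray's x.
- small_carton: Upright carton 24 x 58 x 85 mm standing in the tray's +y end, 46 mm from the middle, its 58 mm side along the tray's x; leave it standing. Origin: centre of its underside.
- tall_round_box: Bystander: round chip-wood box, diameter 90, height 58 mm, behind the case; leave it. Origin: centre of the underside.
- flat_round_box: Bystander: round chip-wood box, diameter 90, height 36 mm, at the back between case and tray; leave it. Origin: centre of the underside.

How it is judged:
By the outcome, as a careful person would: the job done as asked, in the order asked, and still so for the second after the job is handed in, with the robot touching nothing.
It also fails if it takes over 61 s, if anything falls off the work surface, if the arm or the gripper's body presses on something with over 40 N, if the wrist force passes 120 N, or if a joint passes its speed limit or range.

ROBOT

A 6-joint arm with a two-finger parallel gripper is mounted at the origin on a cart in front of the work surface, level with it; the furniture and walls round the work are solid. World frame = base frame: x ahead of the robot, y to its left, z up, the work surface at z = 0. Lengths are in mm, angles in degrees, forces in N, time in s.
With the tool pointing down it reaches from about 350 to 850 mm from the base axis. Payload 8.1 kg.
Tool frame: the origin (TCP) lies midway between the tips of the shut fingers; the grasp point (between the pads) lies 19 mm behind it (r.pinch_z is the distance from the TCP to the grasp point, in mm); z points along the fingers, y is the line along which they close (so a half turn about z gives the same grasp; the last joint's range is limited). The gripper opens to 85 mm and grips with 20 to 120 N. Pads are 22 mm wide; open, the fingers measure 114 mm over their backs; the gripper's body (76 mm by 85 mm) begins 54 mm behind the grasp point. The pads swing forward as they close: fully open they stand 13 mm farther back than shut.
Start: joints at [68.388, 7.471, 85.268, -0, 87.261, -4.893], TCP at [172.584, 574.648, 210.592] pointing down, gripper open.
Joint ranges: [-169.43, 169.43], [-51.17, 129.36], [1.28, 143.12], [-76.62, 256.62], [0, 156.53], [-152.29, 152.29]. Speed limits (degrees/s): [136.94, 136.94, 159.86, 180, 180, 180].

INTERFACE

Orientations are given as [roll, pitch, yaw] about the fixed x, y, z axes, in that order (R = Rz(yaw) Ry(pitch) Rx(roll)).
In Python, from bench import sensors, optics, job, r gives the robot as it stands.
- The arm moves only by the tool play_rows, never from a script. Its argument "motion" is a list that holds one entry, the list of rows, each a list of 6 numbers: the shift along the tool's x, y, z in cm, then the turn, a rotation vector about the tool's x, y, z in degrees. In form: [[[x, y, z, ax, ay, az], ...]]. A call has 1 to 5 rows; each row is the pose to reach, as a shift and turn from the pose commanded when the call began, along the tool's axes at that moment; what a row does not reach only later rows make up. A row lasts 1/10 s, in which the tool goes at most 50 mm and 8.59 degrees, less where a joint would pass 70% of its speed; a pose out of reach is approached as far as the arm can. A call with a gripper value outside its range is refused whole. "jaw" is the opening, from 0 (shut) to 1 (fully open), set as the call begins (left out, the last holds). The fingers move at their own pace and stop on an object; "squeeze" is the grip in N (left out, the last holds). Time passes only in rows, so rows that repeat a pose let the fingers close. It gives the time, the measured TCP pose, the force, the opening and the grip force at its end, in the units of the state.
- sensors.sense(): the state, without advancing time (a new reading comes with each control period).
- optics.snapshot(name): name is "scene" or "top" or "wrist"; returns a dict with "pixels" (480x640x3 uint8, red, green, blue), "mtx" (3x3 intrinsics, pixels), "R" (3x3) and "t" (3): a world point X has camera coordinates R X + t; the wrist camera has in their place "T_tool_cam" (4x4, takes a point from camera to tool coordinates, whose origin is the TCP and whose axes are the flange's). Camera axes: x right, y down, z forward; pixel columns grow to the right and rows downward; lengths in mm; the calibration is good to about 2 mm. A picture is of the moment at which its call begins: read the wrist's pose just before it. There is no depth.
- job.hand_in(): hands the job in; it is judged then, once.
The state is a dict: "time": time; "joint_pos": joint angles; "qd": joint speeds; "joint_efforts": joint torques, N m; "tool_pos": TCP position; "tcp_rot": TCP orientation; "ft_force": force on the tool from outside, world axes, zero at the start; "wrist_torque": the same for the moment, N m; "finger_gap": finger opening in mm; "grip_force": force on a finger pad.
Only numpy, scipy, OpenCV 4.12 (cv2) and the standard library are available. Lean on these libraries where they do the work, as an engineer would, in place of code of your own. Each camera call takes 0.05 s, during which the arm holds its last target. There are 200 camera calls.

## Working session

There is one attempt and no reset: what is moved stays moved. The work goes in short steps, Python scripts to look and compute and a tool call to move; the robot and the scene stay as the last step left them, time stands still between calls to the robot, and variables do not carry over. Pictures are saved under pics/ and viewed, at most 10 in all, crops included, and the job is handed in when it is done.

Besides the shell and the picture viewer there is one more tool, called after "Call:" as name([rows], argument=value, ...), one row to a line, values as JSON. play_rows: Moves the arm, as the interface text tells. Its arguments: {"type":"object","properties":{"motion":{"type":"array","items":{"type":"array","items":{"type":"array","items":{"type":"number"}}}},"jaw":{"type":"number"},"squeeze":{"type":"number"}},"required":["motion"]}

```bash
mkdir -p pics; ls; python3 - <<'E'
from bench import sensors, optics, r
import cv2,numpy as np,pickle
s=sensors.sense();print(s['tool_pos'],s['tcp_rot'],s['time'],s['ft_force'],s['finger_gap'])
d={}
for n in("scene","top"):
    o=optics.snapshot(n);d[n]=o;cv2.imwrite(f'pics/{n}0.png',o['pixels'][:,:,::-1]);print(n,o['mtx'],o['R'],o['t'])
pickle.dump(d,open('d0.pkl','wb'))
E
```

```text
pics
[172.37163831 574.06149314 209.50431996] [-1.79889517e+02 -7.00093745e-03  1.63281134e+02] 0.0 [ 0.11088179 -0.69185163 -0.05338592] 85.31592511609095
scene [[595.06040786   0.         320.04036126]
 [  0.         595.06040786 240.93160412]
 [  0.           0.           1.        ]] [[ 0.54180394  0.84050393  0.00128126]
 [ 0.668279   -0.42985913 -0.60714438]
 [-0.50975648  0.32980946 -0.7945905 ]] [-280.29494293 -322.09054994 1904.36514583]
top [[611.4570291    0.         313.08139273]
 [  0.         611.4570291  232.5416348 ]
 [  0.           0.           1.        ]] [[-0.0144368  -0.99987745 -0.00605506]
 [-0.98809798  0.01519371 -0.15307365]
 [ 0.15314689  0.00377309 -0.98819623]] [ -10.27727774  580.72978411 1376.80853807]
```

View pics/scene0.png

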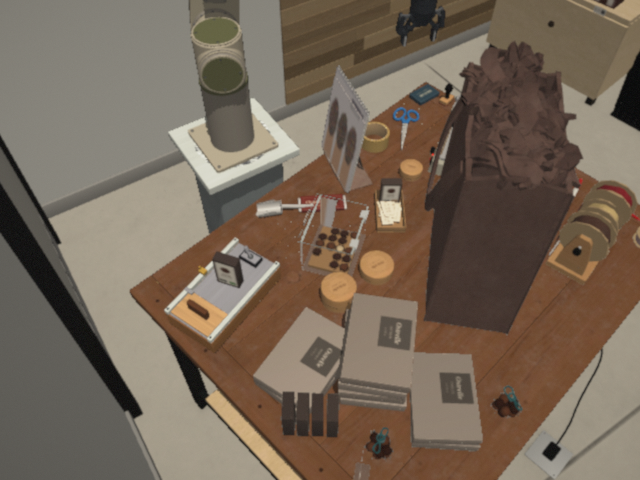

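View pics/top0.png

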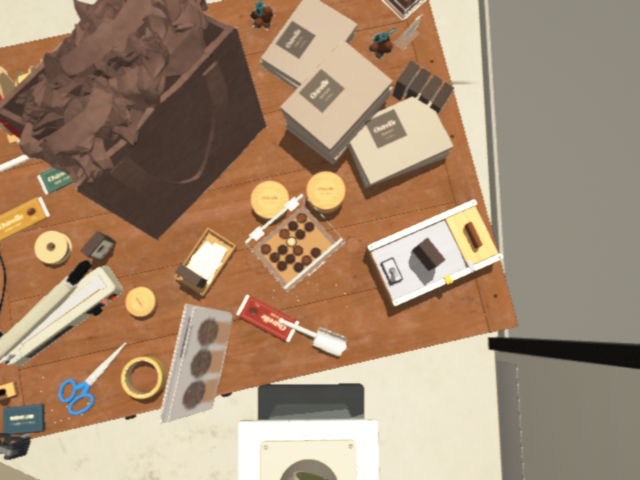

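The scene view shows the case at about (222,288) with the dark carton at (228,268), and the tray at (390,210). In the top view the case is at (435,255) with the carton at (428,253), and the tray at (207,262) with the small carton at (190,275). A clear chocolate box stands between case and tray at (293,243), and the round boxes are at (270,200) and (325,190). I'll zoom in next.

```bash
python3 - <<'E'
import cv2,pickle,numpy as np
d=pickle.load(open('d0.pkl','rb'))
c=lambda n,x,y,w,h,k:cv2.resize(d[n]['pixels'][y:y+h,x:x+w,::-1],None,fx=k,fy=k,interpolation=cv2.INTER_CUBIC)
cv2.imwrite('pics/c1.png',np.vstack([c('top',360,190,150,125,5.3)[:, :795]])[:600])
a=c('scene',155,225,135,130,4.4);b=c('top',165,220,85,80,4.4);e=c('scene',360,170,60,65,4.4)
m=np.zeros((600,800,3),np.uint8)
cv2.imwrite('pics/a.png',a)
m=np.zeros((600,800,3),np.uint8);a=c('scene',160,225,125,125,3.6);b=c('top',170,225,80,75,4.2);e=c('scene',360,170,60,65,4.2)
for im,x,y in((a,0,0),(b,455,0),(e,455,320)): m[y:y+im.shape[0],x:x+im.shape[1]]=im
cv2.imwrite('pics/c2.png',m)
E
```

```text
(no output)
```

View pics/c1.png

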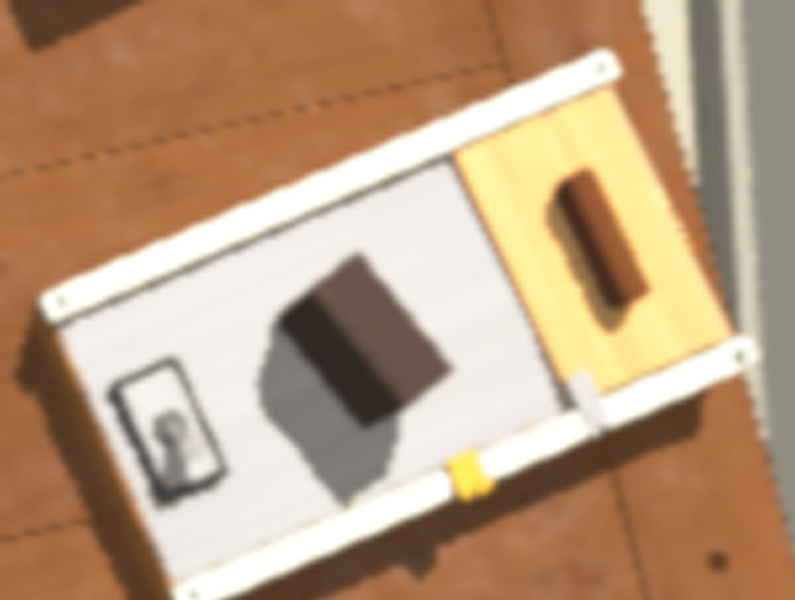

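View pics/c2.png

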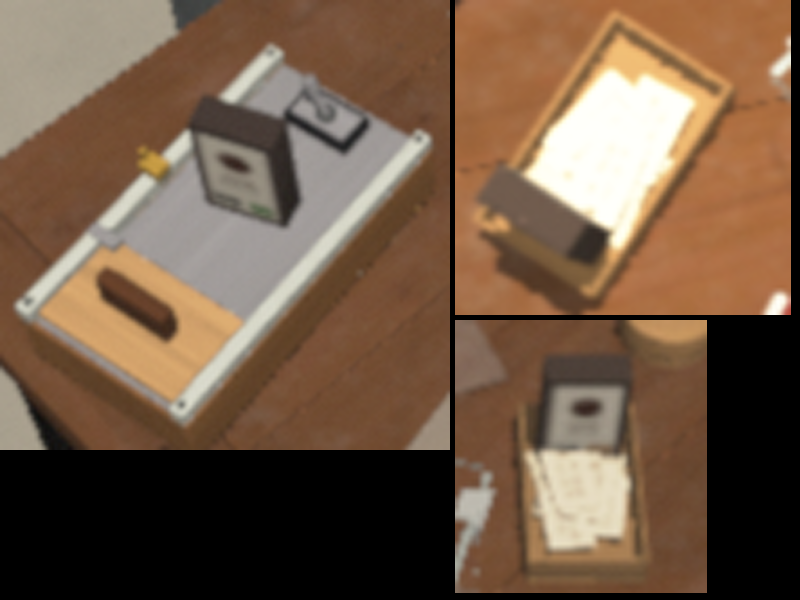

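The crops show the carton turned relative to the rails. Its top face corners in crop 1 are about (357,252), (453,368), (400,410) and (305,300). The bat of the toggle is at (172,430), the yellow pointer at (470,475) and the ear at (588,400). The grip bar runs from (575,180) to (630,300). The tray's free end is up and to the right of its small carton. Next I'll turn these into positions.

```bash
cat > h.py <<'E'
import numpy as np,cv2,pickle
def ray(o,p):
    R,t=np.array(o['R']),np.array(o['t']); C=-R.T@t
    v=R.T@np.linalg.solve(np.array(o['mtx']),[p[0],p[1],1.]); return C,v/np.linalg.norm(v)
def plane(o,p,z):
    C,v=ray(o,p); return C+v*(z-C[2])/v[2]
def tri(o1,p1,o2,p2):
    C1,v1=ray(o1,p1);C2,v2=ray(o2,p2)
    s=np.linalg.lstsq(np.c_[v1,-v2],C2-C1,rcond=None)[0]
    a,b=C1+v1*s[0],C2+v2*s[1]; return (a+b)/2,np.linalg.norm(a-b)
def wcam(o,pos,rpy):
    from scipy.spatial.transform import Rotation as Ro
    T=np.eye(4);T[:3,:3]=Ro.from_euler('xyz',rpy,degrees=True).as_matrix();T[:3,3]=pos
    W=T@np.array(o['T_tool_cam']);Ri=W[:3,:3].T
    return dict(mtx=o['mtx'],R=Ri,t=-Ri@W[:3,3])
E
python3 - <<'E'
from h import *
np.set_printoptions(precision=1,suppress=True)
d=pickle.load(open('d0.pkl','rb'));T,S=d['top'],d['scene']
f=lambda u,v:(360+u/5.3-.4,190+v/5.3-.4)
s=lambda u,v:(160+u/3.6-.35,225+v/3.6-.35)
tt=lambda u,v:(170+(u-455)/4.2-.4,225+v/4.2-.4)
st=lambda u,v:(360+(u-455)/4.2-.4,170+(v-320)/4.2-.4)
for n,a,b in [('screw farL',(62,301),(421,140)),('screw farR',(601,68),(180,405)),('screw nearR',(740,356),(28,301)),('screw nearL',(193,594),(272,52)),
 ('carton A',(357,252),(297,125)),('carton B',(453,368),(205,97)),
 ('bar far',(577,172),(173,322)),('bar near',(640,295),(105,270))]:
    print(n,*tri(T,f(*a),S,s(*b)))
print('carton C D on 158',plane(T,f(403,410),158),plane(T,f(305,300),158))
for n,a,b in [('tray far-free',(616,12),(530,577)),('tray near-free',(732,90),(645,565)),('small c1',(480,170),(545,358)),('small c2',(610,235),(630,358))]:
    print(n,*tri(T,tt(*a),S,st(*b)))
# mask-based
hsv=cv2.cvtColor(T['pixels'],cv2.COLOR_RGB2HSV)
px=T['pixels'].astype(int)
m=((px.min(2)>225)).astype(np.uint8);m[:195]=0;m[320:]=0;m[:,:362]=0;m[:,505:]=0
n,l,st_,c=cv2.connectedComponentsWithStats(m)
for i in range(1,n):
    if st_[i,4]>60:
        P=np.array([plane(T,(x,y),72)[:2] for y,x in np.argwhere(l==i)],np.float32);R=cv2.minAreaRect(P);print('white',st_[i],R,cv2.boxPoints(R).ravel())
# tray wood mask
w=((hsv[:,:,0]>10)&(hsv[:,:,0]<22)&(px[:,:,0]>190)).astype(np.uint8);w[:228]=0;w[300:]=0;w[:,:172]=0;w[:,245:]=0
P=np.array([plane(T,(x,y),24)[:2] for y,x in np.argwhere(w)],np.float32);R=cv2.minAreaRect(P);print('tray',w.sum(),R,cv2.boxPoints(R).ravel())
E
```

```text
screw farL [ 542.3 -149.3   77. ] 2.171417673166045
screw farR [ 639.6 -385.7   76.3] 0.20000817064936427
screw nearR [ 514.  -437.1   77. ] 1.0824272749567783
screw nearL [ 416.8 -201.1   78.6] 1.0397393946110458
carton A [ 550.1 -249.9  180.3] 17.887298754589622
carton B [ 501.4 -287.9  183.7] 11.02666296010812
bar far [ 591.9 -366.3   95.5] 3.7589697520387
bar near [ 537.6 -387.5  105. ] 3.2604006502359075
carton C D on 158 [ 485.3 -277.6  158. ] [ 530.1 -240.3  158. ]
tray far-free [580.8 192.3  34.2] 76.73667506598235
tray near-free [576.7 197.6  17.1] 76.80939856256029
small c1 [487.8 253.9 122.2] 60.000110353377906
small c2 [486.6 246.4 107.7] 69.6813435741109
white [369 200 107  50 582] ((591.5485229492188, -268.3655090332031), (11.49899673461914, 267.5452880859375), 22.63006019592285) [ 534.8 -147.1  637.7 -394.1  648.3 -389.6  545.4 -142.7]
white [ 373  222  130   83 2890] ((520.4912719726562, -297.93341064453125), (129.24159240722656, 269.04998779296875), 22.6080265045166) [ 409.1 -198.6  512.6 -447.   631.9 -397.3  528.4 -148.9]
tray 453 ((520.0390014648438, 205.78726196289062), (173.05006408691406, 134.8346710205078), 72.23049926757812) [429.4 144.  557.8 102.8 610.6 267.6 482.2 308.8]
```

```bash
python3 - <<'E'
from h import *
np.set_printoptions(precision=1,suppress=True)
d=pickle.load(open('d0.pkl','rb'));T,S=d['top'],d['scene']
f=lambda u,v:(360+u/5.3-.4,190+v/5.3-.4)
s=lambda u,v:(160+u/3.6-.35,225+v/3.6-.35)
tt=lambda u,v:(170+(u-455)/4.2-.4,225+v/4.2-.4)
st=lambda u,v:(360+(u-455)/4.2-.4,170+(v-320)/4.2-.4)
for n,a,b in [('carton A',(357,252),(290,138)),('carton B',(453,368),(192,122))]: print(n,*tri(T,f(*a),S,s(*b)),plane(T,f(*a),158))
for n,a,b in [('tray farfree',(616,12),(647,562)),('tray nearfree',(732,90),(527,577)),('small 1',(510,168),(628,385)),('small 2',(612,235),(545,385))]: print(n,*tri(T,tt(*a),S,st(*b)),plane(T,tt(*a),24))
print('tray others',plane(T,tt(600,300),24),plane(T,tt(475,215),24))
c=np.array([528.9,-294.5]);ux=np.array([.923,.3846]);uy=np.array([-.3846,.923])
for n,a,z in[('tip',(172,425),105),('bar1',(577,172),100),('bar2',(640,295),100),('pointer',(470,478),88),('ear',(588,385),76),('house',(145,500),72)]:
    p=plane(T,f(*a),z)[:2];print(n,p,(p-c)@ux,(p-c)@uy)
# clear box / chocolates edge
E
```

```text
carton A [ 550.6 -254.   169.3] 13.235578003599086 [ 549.3 -262.   158. ]
carton B [ 501.9 -296.2  162.4] 2.630649737932746 [ 501.8 -298.4  158. ]
tray farfree [598.9 228.7  29.4] 0.2824439258631211 [599.7 229.6  24. ]
tray nearfree [555.7 165.   11.4] 1.4732799235518912 [554.4 164.   24. ]
small 1 [506.2 274.5  89.4] 2.515426744193694 [512.4 287.7  24. ]
small 2 [472.5 224.8  86.6] 12.732821790460985 [474.2 230.3  24. ]
tray others [438.3 236.5  24. ] [486.4 306.7  24. ]
tip [ 485.5 -191.9] -0.5995519095108818 111.42189753938993
bar1 [ 590.3 -366.8] 28.871859186581652 -90.39528797170206
bar2 [ 537.6 -390.4] -28.84097073493753 -91.89549047466106
pointer [ 462.9 -318.1] -70.02294324093178 3.5740823929715924
ear [ 502.5 -372.7] -54.42983914680684 -62.039864348142956
house [ 456.8 -183.5] -23.85291681342657 130.2346555266317
```

```bash
python3 - <<'E'
from h import *
np.set_printoptions(precision=1,suppress=True)
d=pickle.load(open('d0.pkl','rb'));T,S=d['top'],d['scene']
for n,a,b in [('panel topback',(163,420),(340,68)),('panel topfront',(190,306),(368,132)),('panel botfront',(232,312),(352,189)),('panel botback',(207,410),(323,150)),('lid',(297,199),(302,243)),('lid2',(252,236),(325,198)),('boxcorner',(342,242),(360,212)), ('bag corner',(158,236),(428,318))]:
    print(n,*tri(T,a,S,b))
c=lambda n,x,y,w,h,k:cv2.resize(d[n]['pixels'][y:y+h,x:x+w,::-1],None,fx=k,fy=k)
m=np.zeros((600,800,3),np.uint8);a=c('scene',290,60,130,220,2.7);b=c('top',155,180,200,245,2.2)
m[:a.shape[0],:a.shape[1]]=a;m[:b.shape[0],355:355+b.shape[1]]=b;cv2.imwrite('pics/c3.png',m)
E
```

```text
panel topback [201.7 263.4 295.3] 9.495923648081588
panel topfront [407.2 224.  236.7] 2.7397227091387903
panel botfront [403.5 175.8  36. ] 13.499165830458917
panel botback [175.1 233.6 -22.1] 2.803751373884765
lid [608.3 -41.5 181.1] 119.02320289176862
lid2 [530.4  61.9 204.4] 96.32861637502815
boxcorner [576.6 -15.9 230.6] 152.5414483348571
bag corner [ 649.   450.2 -573.9] 111.10098910354215
```

View pics/c3.png

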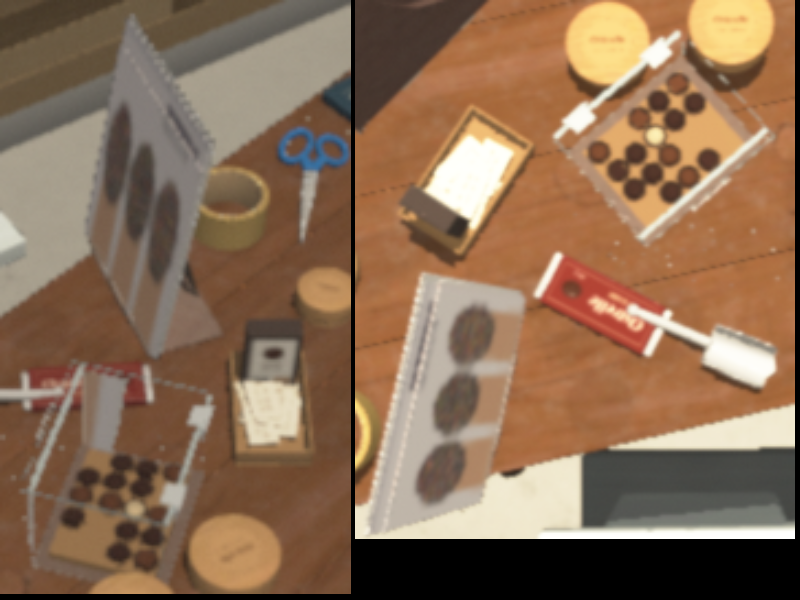

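The panel at about (155,180) in the left crop stands up to 290 mm high between the start pose and the tray, and the clear box stands open. I'll lift to z = 340 before sweeping across.

```bash
cat >> h.py <<'E'
from scipy.spatial.transform import Rotation as Ro
def plan(wps,start=None):
    """rows (cm, deg) leg by leg from the measured pose through (x,y,z,yaw), tool down"""
    from bench import sensors
    s=sensors.sense();p=np.array(s['tool_pos']);R=Ro.from_euler('xyz',s['tcp_rot'],degrees=True)
    for w in wps:
        q=np.array(w[:3],float);Q=Ro.from_euler('xyz',[180,0,w[3]],degrees=True)
        print(w,'row',np.round(R.inv().apply(q-p)/10,2).tolist(),np.round((R.inv()*Q).as_rotvec(degrees=True),2).tolist(),'n>=%.1f'%max(np.linalg.norm(q-p)/50,(R.inv()*Q).magnitude()*57.3/8.59))
        p,R=q,Q
def st():
    from bench import sensors
    s=sensors.sense()
    for k in('time','tool_pos','tcp_rot','ft_force','finger_gap','grip_force'):print(k,np.round(s[k],2))
E
python3 -c "
from h import *
plan([(172,525,340,163.3),(350,400,340,130),(500,180,340,95),(530,-50,340,60),(500,-280,300,38.5)])"
```

```text
(172, 525, 340, 163.3) row [-1.37, -4.74, -13.03] [-0.1, -0.01, -0.02] n>=2.8
(350, 400, 340, 130) row [-20.64, -6.86, -0.0] [0.0, -0.0, 33.3] n>=4.4
(500, 180, 340, 95) row [-26.49, -2.65, -0.0] [0.0, -0.0, 35.0] n>=5.3
(530, -50, 340, 60) row [-23.17, 0.98, 0.0] [0.0, -0.0, 35.0] n>=4.6
(500, -280, 300, 38.5) row [-21.42, 8.9, 4.0] [0.0, -0.0, 21.5] n>=4.7
```

Call:
play_rows([
  [[-1.4,-4.7,-13,0,0,0],[-1.4,-4.7,-13,0,0,0],[-1.4,-4.7,-13,0,0,0],[-1.4,-4.7,-13,0,0,0]],
])

```text
time: 0.5
tool_pos: [173.4, 526.5, 348.0]
tcp_rot: [179.4, 0.1, 163.3]
ft_force: [0.5, 0.6, 0.7]
finger_gap: 85.5
grip_force: 0.0
```

Call:
play_rows([
  [[-20.6,-6.9,0,0,0,33.3],[-20.6,-6.9,0,0,0,33.3],[-20.6,-6.9,0,0,0,33.3],[-20.6,-6.9,0,0,0,33.3],[-20.6,-6.9,0,0,0,33.3]],
])

```text
time: 1.0
tool_pos: [352.9, 397.4, 339.2]
tcp_rot: [-179.9, 0.1, 129.5]
ft_force: [-0.2, 1.2, -0.0]
finger_gap: 85.3
grip_force: 0.0
```

```bash
python3 -c "
from h import *
st();plan([(500,180,340,95),(530,-50,340,60),(500,-280,300,38.5)])"
```

```text
time 1.0
tool_pos [352.86 397.35 339.21]
tcp_rot [-1.7991e+02  8.0000e-02  1.2950e+02]
ft_force [-0.15  1.19 -0.02]
finger_gap 85.27
grip_force 0.0
(500, 180, 340, 95) row [-26.13, -2.47, -0.04] [-0.06, 0.11, 34.5] n>=5.2
(530, -50, 340, 60) row [-23.17, 0.98, 0.0] [0.0, -0.0, 35.0] n>=4.6
(500, -280, 300, 38.5) row [-21.42, 8.9, 4.0] [0.0, -0.0, 21.5] n>=4.7
```

Call:
play_rows([
  [[-26.1,-2.5,0,0,0,34.5],[-26.1,-2.5,0,0,0,34.5],[-26.1,-2.5,0,0,0,34.5],[-26.1,-2.5,0,0,0,34.5],[-26.1,-2.5,0,0,0,34.5]],
])

```text
time: 1.5
tool_pos: [492.1, 192.5, 339.5]
tcp_rot: [-179.9, 0.0, 95.2]
ft_force: [-0.0, -0.4, -0.5]
finger_gap: 85.6
grip_force: 0.0
```

Call:
play_rows([
  [[-23.2,1.0,0,0,0,35],[-23.2,1.0,0,0,0,35],[-23.2,1.0,0,0,0,35],[-23.2,1.0,0,0,0,35],[-23.2,1.0,0,0,0,35]],
])

```text
time: 2.0
tool_pos: [523.4, -38.9, 339.2]
tcp_rot: [-179.9, 0.1, 60.0]
ft_force: [-0.1, 0.2, 0.1]
finger_gap: 85.3
grip_force: 0.0
```

Call:
play_rows([
  [[-21.4,8.9,4,0,0,21.5],[-21.4,8.9,4,0,0,21.5],[-21.4,8.9,4,0,0,21.5],[-21.4,8.9,4,0,0,21.5],[-21.4,8.9,4,0,0,21.5]],
])

```text
time: 2.5
tool_pos: [494.3, -268.4, 298.4]
tcp_rot: [-179.9, 0.1, 38.9]
ft_force: [0.4, -0.1, -0.3]
finger_gap: 85.4
grip_force: 0.0
```

Call:
play_rows([
  [[0,0,0,0,0,0],[0,0,0,0,0,0]],
])

```text
time: 2.7
tool_pos: [495.1, -266.1, 299.1]
tcp_rot: [-179.9, 0.0, 38.9]
ft_force: [0.9, -0.5, 1.0]
finger_gap: 85.2
grip_force: 0.0
```

```bash
python3 - <<'E'
from h import *
from bench import sensors,optics
st()
s=sensors.sense();o=optics.snapshot('wrist');pickle.dump((o,s),open('w1.pkl','wb'))
cv2.imwrite('pics/w1.png',o['pixels'][:,:,::-1]);print(o['T_tool_cam'],o['mtx'])
E
```

```text
time 2.7
tool_pos [ 495.08 -266.14  299.07]
tcp_rot [-1.7985e+02  2.0000e-02  3.8870e+01]
ft_force [ 0.89 -0.48  1.03]
finger_gap 85.23
grip_force 0.0
[[ 6.48573927e-04 -9.44951972e-01 -3.27208420e-01  8.45935295e+01]
 [ 9.99999461e-01  8.78091837e-04 -5.53717522e-04  2.11106984e+00]
 [ 8.10555506e-04 -3.27207884e-01  9.44952032e-01 -1.62282148e+02]
 [ 0.00000000e+00  0.00000000e+00  0.00000000e+00  1.00000000e+00]] [[332.70511957   0.         317.39564405]
 [  0.         332.70511957 237.13223634]
 [  0.           0.           1.        ]]
```

View pics/w1.png

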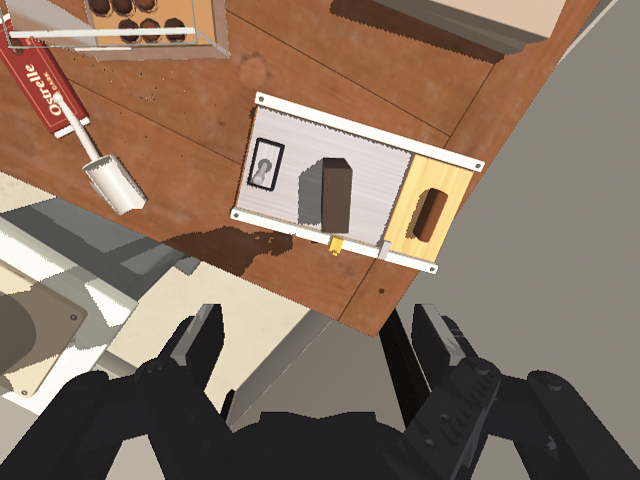

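The wrist view shows the carton's top face with corners at about (323,170), (350,168), (352,231) and (320,232), aligned with the tool. Rail screws are at (260,98), (480,166), (433,268) and (236,214). The pointer is at (336,244), the toggle at (262,170), and the grip bar runs from (440,192) to (423,238).

```bash
python3 - <<'E'
from h import *
np.set_printoptions(precision=1,suppress=True)
o,s=pickle.load(open('w1.pkl','rb'));W=wcam(o,s['tool_pos'],s['tcp_rot'])
d=pickle.load(open('d0.pkl','rb'));T=d['top']
f=lambda u,v:(360+u/5.3-.4,190+v/5.3-.4)
P=[(260,98),(480,166),(433,268),(236,214)];F=[(62,301),(601,68),(740,356),(193,594)]
Q=[tri(T,f(*b),W,a) for a,b in zip(P,F)]
for q in Q: print('screw',*q)
P=np.array([plane(W,a,72)[:2] for a in P]);c=P.mean(0);y=(P[0]+P[3]-P[1]-P[2]);print('case z72',P,c,'yaw',np.degrees(np.arctan2(-y[0],y[1])))
for a,b in zip([(323,170),(320,232),(352,231)],[(357,252),(403,410),(453,368)]):pass
K=[(323,170),(350,168),(352,231),(320,232)]
K3=np.array([plane(W,a,158) for a in K]);print('carton158',K3,K3.mean(0))
# match by position: order in top (D,A,B,C)
G=[(305,300),(357,252),(453,368),(403,410)]
for a,b in zip(K,G): print('carton tri',*tri(W,a,T,f(*b)))
E
```

```text
screw [ 542.  -150.6   74.4] 0.407953920764075
screw [ 637.9 -382.5   88.1] 1.3204518849713234
screw [ 515.8 -441.2   67.9] 2.49551016004772
screw [ 416.8 -203.1   69. ] 0.705284924217452
case z72 [[ 541.7 -150.4]
 [ 641.9 -389.8]
 [ 517.2 -439.8]
 [ 417.8 -203.5]] [ 529.6 -295.9] yaw 22.758931494980647
carton158 [[ 533.1 -243.9  158. ]
 [ 549.8 -261.7  158. ]
 [ 505.8 -302.1  158. ]
 [ 485.7 -278.9  158. ]] [ 518.6 -271.7  158. ]
carton tri [ 531.9 -244.3  141.5] 2.494197027700714
carton tri [ 549.7 -262.3  155.6] 0.39750879059857436
carton tri [ 503.5 -302.7  148. ] 4.4996015673630705
carton tri [ 485.4 -278.5  156.8] 1.2719093164489734
```

```bash
python3 -c "
from h import *
plan([(517.5,-271,114,38.9),(517.5,-271,270,38.9)])"
```

```text
(517.5, -271, 114, 38.9) row [1.35, 1.85, 18.57] [-0.09, 0.0, 0.06] n>=3.7
(517.5, -271, 270, 38.9) row [0.0, 0.0, -15.6] [0.0, 0.0, 0.0] n>=3.1
```

Call:
play_rows([
  [[1.3,1.8,5,0,0,0],[1.3,1.8,10,0,0,0],[1.3,1.8,14.5,0,0,0],[1.3,1.8,18.5,0,0,0],[1.3,1.8,18.5,0,0,0]],
])

```text
time: 3.25
tool_pos: [513.4, -267.2, 108.5]
tcp_rot: [-179.3, 0.2, 39.1]
ft_force: [0.0, 0.1, -0.5]
finger_gap: 85.6
grip_force: 0.0
```

Call:
play_rows([
  [[0,0,0,0,0,0],[0,0,0,0,0,0],[0,0,0,0,0,0],[0,0,0,0,0,0],[0,0,0,0,0,0]],
], jaw=0.1, squeeze=25)

```text
time: 3.75
tool_pos: [518.3, -272.3, 118.2]
tcp_rot: [179.8, -0.1, 39.0]
ft_force: [-2.4, 1.1, 7.8]
finger_gap: 25.8
grip_force: 24.9
```

Call:
play_rows([
  [[0,0,0,0,0,0],[0,0,0,0,0,0],[0,0,0,0,0,0],[0,0,0,0,0,0],[0,0,0,0,0,0]],
])

```text
time: 4.25
tool_pos: [518.3, -272.3, 118.1]
tcp_rot: [179.8, -0.1, 39.0]
ft_force: [-1.6, 1.5, 7.5]
finger_gap: 25.6
grip_force: 24.8
```

```bash
python3 -c "
from h import *
plan([(518,-272,270,39),(535,-30,270,47),(547,216,270,56.2)])"
```

```text
(518, -272, 270, 39) row [0.02, 0.01, -15.19] [0.18, -0.08, -0.03] n>=3.0
(535, -30, 270, 47) row [16.55, -17.74, -0.0] [0.0, 0.0, -8.0] n>=4.9
(547, 216, 270, 56.2) row [18.81, -15.9, -0.0] [-0.0, 0.0, -9.2] n>=4.9
```

Call:
play_rows([
  [[0,0,-1.5,0,0,0],[0,0,-5.5,0,0,0],[0,0,-10,0,0,0],[0,0,-15.2,0,0,0],[0,0,-15.2,0,0,0]],
])

```text
time: 4.75
tool_pos: [520.2, -273.6, 278.3]
tcp_rot: [179.2, -0.3, 39.0]
ft_force: [0.7, 0.3, -0.1]
finger_gap: 25.5
grip_force: 25.0
```

Call:
play_rows([
  [[2.5,-2.6,0,0,0,-1],[5.8,-6.2,0,0,0,-3],[9,-9.7,0,0,0,-5],[12.5,-13.4,0,0,0,-6.5],[16,-17,0,0,0,-8]],
])

```text
time: 5.25
tool_pos: [534.2, -38.3, 268.5]
tcp_rot: [179.9, -0.0, 47.0]
ft_force: [1.4, -0.2, -0.8]
finger_gap: 25.7
grip_force: 27.0
```

Call:
play_rows([
  [[3.6,-3.2,0,0,0,-2],[7.4,-6.4,0,0,0,-4],[11.4,-9.7,0,0,0,-6],[15,-12.8,0,0,0,-8],[18,-15.5,0,0,0,-9.2]],
])

```text
time: 5.75
tool_pos: [543.6, 200.1, 268.4]
tcp_rot: [180.0, -0.1, 56.3]
ft_force: [1.1, -0.1, -1.1]
finger_gap: 25.8
grip_force: 27.0
```

Call:
play_rows([
  [[1.4,-1,0,0,0,0],[1.4,-1,0,0,0,0],[1.4,-1,0,0,0,0]],
])

```text
time: 6.05
tool_pos: [543.4, 214.1, 267.8]
tcp_rot: [180.0, 0.0, 56.2]
ft_force: [-0.2, 0.6, -1.3]
finger_gap: 25.4
grip_force: 27.0
```

```bash
python3 - <<'E'
from h import *
from bench import sensors,optics
st()
s=sensors.sense();o=optics.snapshot('wrist');pickle.dump((o,s),open('w2.pkl','wb'))
t=optics.snapshot('top');pickle.dump(t,open('t2.pkl','wb'))
m=o['pixels'][:,:,::-1]
cv2.imwrite('pics/w2.png',m)
E
```

```text
time 6.05
tool_pos [543.41 214.07 267.82]
tcp_rot [1.7997e+02 3.0000e-02 5.6190e+01]
ft_force [-0.17  0.57 -1.33]
finger_gap 25.4
grip_force 26.99
```

View pics/w2.png

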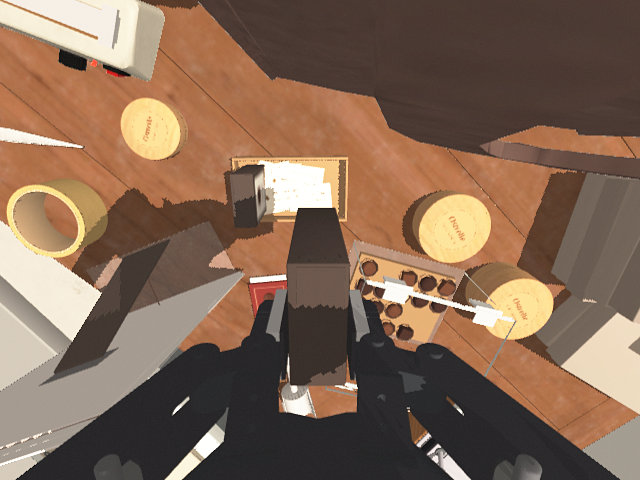

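The tray rim corners are at about (232,158), (348,157) and (346,220), parallel to the image rows, so the tool yaw matches. The carton is held square.

```bash
python3 - <<'E'
from h import *
np.set_printoptions(precision=1,suppress=True)
o,s=pickle.load(open('w2.pkl','rb'));W=wcam(o,s['tool_pos'],s['tcp_rot'])
d=pickle.load(open('d0.pkl','rb'));T=d['top']
tt=lambda u,v:(170+(u-455)/4.2-.4,225+v/4.2-.4)
K=[(232,158),(348,157),(347,220)];P=np.array([plane(W,k,24) for k in K]);print(P)
v=P[0]-P[1];print('len',np.linalg.norm(v),np.linalg.norm(P[1]-P[2]),'yaw',np.degrees(np.arctan2(-v[0],v[1])))
print('centre',(P[0]+P[2])/2)
print(tri(W,K[1],T,tt(616,12)),tri(W,K[2],T,tt(732,90)),tri(W,K[0],T,tt(478,210)))
c=(P[0]+P[2])/2;y=v/np.linalg.norm(v);
for k in(-30,-33):print(k,c+y*k)
plan([(547,216,120,56.2),(547,216,65,56.2)])
E
```

```text
[[484.3 305.6  24. ]
 [600.  229.7  24. ]
 [557.5 164.1  24. ]]
len 138.40134708812496 78.10178508351918 yaw 56.71340486041219
centre [520.9 234.9  24. ]
(array([599.9, 229.6,  23.4]), np.float64(0.2507727011363825)) (array([556.1, 163.8,  20.8]), np.float64(2.686311108218796)) (array([487.7, 303.9,  34.5]), np.float64(2.5769835200261655))
-30 [546.  218.4  24. ]
-33 [548.5 216.8  24. ]
(547, 216, 120, 56.2) row [0.43, 0.11, 14.78] [0.03, 0.02, -0.11] n>=3.0
(547, 216, 65, 56.2) row [-0.0, -0.0, 5.5] [0.0, 0.0, 0.0] n>=1.1
```

Call:
play_rows([
  [[0.2,0.1,4,0,0,-0.2],[0.4,0.1,8.5,0,0,-0.2],[0.4,0.1,13,0,0,-0.2],[0.4,0.1,15,0,0,-0.2],[0.4,0.1,15,0,0,-0.2]],
])

```text
time: 6.65
tool_pos: [543.6, 214.8, 113.1]
tcp_rot: [-179.7, 0.4, 56.3]
ft_force: [-0.8, -0.8, -1.2]
finger_gap: 25.2
grip_force: 26.9
```

Call:
play_rows([
  [[0,0,1.5,0,0,0],[0,0,3,0,0,0],[0,0,4.2,0,0,0],[0,0,4.5,0,0,0],[0,0,4.5,0,0,0]],
])

```text
time: 7.15
tool_pos: [546.0, 217.2, 71.9]
tcp_rot: [-180.0, 0.1, 56.4]
ft_force: [0.2, 0.6, -1.4]
finger_gap: 25.2
grip_force: 27.0
```

```bash
python3 -c "
from h import *
st();plan([(547.5,217,63,56.4)])"
```

```text
time 7.15
tool_pos [546.   217.23  71.93]
tcp_rot [-1.7996e+02  6.0000e-02  5.6380e+01]
ft_force [ 0.22  0.58 -1.38]
finger_gap 25.2
grip_force 26.96
(547.5, 217, 63, 56.4) row [0.06, 0.14, 0.89] [-0.04, 0.06, -0.02] n>=0.2
```

Call:
play_rows([
  [[0,0.1,0.2,0,0,0],[0,0.1,0.4,0,0,0],[0,0.1,0.6,0,0,0],[0,0.1,0.75,0,0,0],[0,0.1,0.75,0,0,0]],
])

```text
time: 7.65
tool_pos: [547.1, 216.8, 64.8]
tcp_rot: [-180.0, 0.0, 56.4]
ft_force: [-0.5, 0.0, -1.5]
finger_gap: 25.5
grip_force: 27.0
```

Call:
play_rows([
  [[0,0,0.1,0,0,0],[0,0,0.15,0,0,0],[0,0,0.15,0,0,0]],
])

```text
time: 7.95
tool_pos: [547.2, 216.8, 63.5]
tcp_rot: [-180.0, 0.0, 56.4]
ft_force: [0.4, 0.1, -1.5]
finger_gap: 25.5
grip_force: 27.0
```

Call:
play_rows([
  [[0,0,0.1,0,0,0],[0,0,0.15,0,0,0],[0,0,0.15,0,0,0]],
])

```text
time: 8.25
tool_pos: [547.2, 216.8, 62.0]
tcp_rot: [-180.0, 0.0, 56.4]
ft_force: [-0.8, 0.1, -0.0]
finger_gap: 25.5
grip_force: 27.0
```

Call:
play_rows([
  [[0,0,0.1,0,0,0],[0,0,0.1,0,0,0],[0,0,0.1,0,0,0]],
])

```text
time: 8.55
tool_pos: [547.4, 216.8, 61.4]
tcp_rot: [180.0, -0.0, 56.4]
ft_force: [-1.3, -0.3, 2.1]
finger_gap: 25.2
grip_force: 27.4
```

Call:
play_rows([
  [[0,0,0,0,0,0],[0,0,0,0,0,0],[0,0,0,0,0,0],[0,0,0,0,0,0],[0,0,0,0,0,0]],
], jaw=0.55)

```text
time: 9.05
tool_pos: [547.3, 216.8, 61.1]
tcp_rot: [-180.0, 0.0, 56.4]
ft_force: [-0.1, -0.7, -0.0]
finger_gap: 47.1
grip_force: 0.0
```

Call:
play_rows([
  [[0,0,-2,0,0,0],[0,0,-6,0,0,0],[0,0,-11,0,0,0],[0,0,-16,0,0,0],[0,0,-21,0,0,0]],
])

```text
time: 9.55
tool_pos: [546.9, 216.7, 273.0]
tcp_rot: [-180.0, 0.0, 56.4]
ft_force: [1.0, 0.1, -0.6]
finger_gap: 47.2
grip_force: 0.0
```

```bash
python3 - <<'E'
from h import *
from bench import sensors,optics
st()
o=optics.snapshot('scene');w=optics.snapshot('wrist')
a=cv2.resize(o['pixels'][150:260,340:450,::-1],None,fx=4,fy=4);b=w['pixels'][100:400,130:450,::-1]
m=np.zeros((440,760,3),np.uint8);m[:,:440]=a;m[:300,440:]=b;cv2.imwrite('pics/p1.png',m)
plan([(547,216.8,270,56.4),(535,-30,270,39.5),(450,-221,200,22.7)])
E
```

```text
time 9.55
tool_pos [546.9  216.72 273.05]
tcp_rot [-180.      0.     56.38]
ft_force [ 0.97  0.06 -0.64]
finger_gap 47.17
grip_force 0.0
(547, 216.8, 270, 56.4) row [-0.32, -0.28, 1.11] [0.54, -0.65, -0.02] n>=0.2
(535, -30, 270, 39.5) row [-21.22, 12.66, 0.0] [0.0, -0.0, 16.9] n>=4.9
(450, -221, 200, 22.7) row [-18.71, 9.33, 7.0] [0.0, -0.0, 16.8] n>=4.4
```

View pics/p1.png

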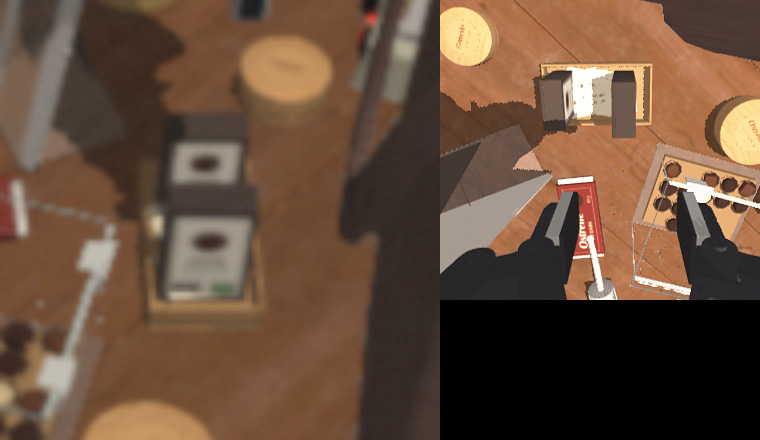

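The carton stands upright in the tray's free end (crop at (205,245)), square with the small carton at (205,160). Next is the toggle.

Call:
play_rows([
  [[-4.2,2.6,0,0,0,3],[-8.4,5.1,0,0,0,7],[-12.7,7.6,0,0,0,10],[-17,10.1,0,0,0,14],[-21.2,12.7,0,0,0,16.9]],
], jaw=0)

```text
time: 10.15
tool_pos: [535.2, -31.8, 271.0]
tcp_rot: [180.0, -0.0, 39.3]
ft_force: [0.4, 0.3, 0.4]
finger_gap: 0.4
grip_force: 0.0
```

Call:
play_rows([
  [[-3.7,1.9,1,0,0,3],[-7.4,3.8,2.5,0,0,7],[-11.2,5.6,4,0,0,10],[-15,7.5,6,0,0,14],[-18.7,9.3,7,0,0,16.8]],
])

```text
time: 10.65
tool_pos: [448.9, -221.8, 199.2]
tcp_rot: [-179.9, 0.1, 22.5]
ft_force: [0.5, -0.8, -0.3]
finger_gap: 0.2
grip_force: 0.0
```

Call:
play_rows([
  [[0,0,0,0,0,0],[0,0,0,0,0,0],[0,0,0,0,0,0]],
])

```text
time: 10.95
tool_pos: [451.1, -220.2, 201.6]
tcp_rot: [180.0, -0.0, 22.7]
ft_force: [0.5, -0.4, 0.9]
finger_gap: -0.4
grip_force: 0.0
```

```bash
python3 - <<'E'
from h import *
from bench import sensors,optics
st()
s=sensors.sense();o=optics.snapshot('wrist');pickle.dump((o,s),open('w3.pkl','wb'))
cv2.imwrite('pics/w3.png',o['pixels'][:,:,::-1])
plan([(446.1,-213.1,130,22.7),(446.1,-213.1,88,22.7)])
E
```

```text
time 10.95
tool_pos [ 451.08 -220.18  201.58]
tcp_rot [ 1.7998e+02 -5.0000e-02  2.2730e+01]
ft_force [ 0.53 -0.42  0.85]
finger_gap -0.37
grip_force 0.0
(446.1, -213.1, 130, 22.7) row [-0.22, -0.83, 7.17] [0.03, -0.05, 0.07] n>=1.4
(446.1, -213.1, 88, 22.7) row [0.0, -0.0, 4.2] [0.0, 0.0, 0.0] n>=0.8
```

View pics/w3.png

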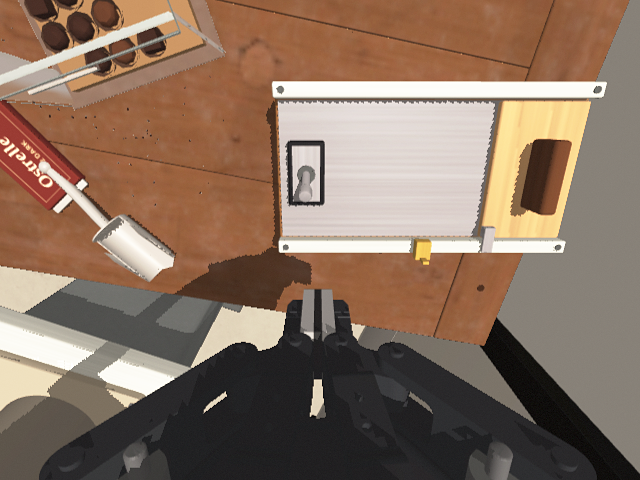

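The view is clear. Toggle tip is at (303,192), screws at (279,90), (600,89), (559,246) and (285,246), and the pointer spans about 415–431. The ear spans about 482–495, and the bar is near (548,177).

```bash
python3 - <<'E'
from h import *
np.set_printoptions(precision=1,suppress=True)
o,s=pickle.load(open('w3.pkl','rb'));W=wcam(o,s['tool_pos'],s['tcp_rot'])
P=np.array([plane(W,a,72)[:2] for a in [(279,90),(600,89),(559,246),(285,246)]]);c=P.mean(0);y=P[0]+P[3]-P[1]-P[2];th=np.arctan2(-y[0],y[1])
print(c,np.degrees(th))
c=np.array([529.3,-295.3])*.5+c*.5;th=np.radians(22.7);ux=np.array([np.cos(th),np.sin(th)]);uy=np.array([-ux[1],ux[0]])
for n,a,z in [('tip',(303,192),105),('earfront',(482,238),76),('ptr back',(431,246),80),('ptr front',(414,246),80),('bar tl',(536,141),100),('bar tr',(571,141),100),('bar bl',(527,212),100),('bar br',(556,214),100),('plate edge',(495,101),69),('plate edge',(483,238),69)]:
    p=plane(W,a,z)[:2]-c;print(n,p@ux,p@uy)
print(c)
# bar edges by darkness along row 177
px=o['pixels'].astype(int)
print(px[177,505:580:3].tolist())
E
```

```text
[ 529.1 -295.8] 22.853607927810447
tip -9.855150113612307 109.17436328340118
earfront -58.06002238189964 -53.01204923355775
ptr back -64.44838431673836 -5.714379191118087
ptr front -64.46922880573865 9.773270543276883
bar tl 28.69115256029309 -68.87563960328275
bar tr 28.72337710340383 -95.56899084474666
bar bl -27.154156225482012 -73.56656761357544
bar br -28.812562944394855 -97.67084096377334
plate edge 58.68177839661187 -47.95982719342036
plate edge -60.49325331876176 -57.61690278111931
[ 529.2 -295.6]
[[251, 218, 146], [250, 216, 142], [253, 226, 152], [253, 221, 148], [130, 98, 69], [137, 103, 71], [137, 102, 69], [53, 33, 24], [61, 38, 26], [58, 35, 25], [53, 36, 21], [60, 37, 22], [62, 37, 25], [60, 36, 25], [82, 50, 30], [113, 66, 44], [131, 78, 52], [134, 80, 50], [135, 82, 53], [136, 79, 49], [252, 220, 147], [252, 222, 148], [255, 225, 149], [134, 127, 119], [136, 129, 121]]
```

Call:
play_rows([
  [[-0.2,-0.8,4,0,0,0],[-0.2,-0.8,7.2,0,0,0],[-0.2,-0.8,9.5,0,0,0],[-0.2,-0.8,11.3,0,0,0],[-0.2,-0.8,11.3,0,0,0]],
])

```text
time: 11.5
tool_pos: [444.4, -211.9, 85.6]
tcp_rot: [-179.8, 0.1, 22.8]
ft_force: [0.2, -0.1, -0.9]
finger_gap: 0.2
grip_force: 0.0
```

Call:
play_rows([
  [[0,0,0,0,0,0],[0,0,0,0,0,0],[0,0,0,0,0,0]],
])

```text
time: 11.8
tool_pos: [446.7, -214.5, 89.7]
tcp_rot: [179.9, -0.1, 22.7]
ft_force: [0.1, 0.8, 0.4]
finger_gap: -0.5
grip_force: 0.0
```

```bash
python3 -c "
from h import *
st();plan([(487.6-9*.9225,-195.9-9*.386,89,22.7)])"
```

```text
time 11.8
tool_pos [ 446.71 -214.49   89.75]
tcp_rot [ 1.7988e+02 -9.0000e-02  2.2710e+01]
ft_force [0.09 0.81 0.38]
finger_gap -0.49
grip_force 0.0
(479.2975, -199.374, 89, 22.7) row [3.59, -0.14, 0.08] [0.12, -0.09, 0.01] n>=0.7
```

Call:
play_rows([
  [[0.8,-0.1,0,0,0,0],[1.6,-0.1,0,0,0,0],[2.4,-0.1,0,0,0,0],[3.0,-0.1,0,0,0,0],[3.0,-0.1,0,0,0,0]],
])

```text
time: 12.3
tool_pos: [473.6, -201.2, 88.1]
tcp_rot: [-180.0, -0.0, 22.7]
ft_force: [0.1, -0.2, -0.3]
finger_gap: -0.1
grip_force: 0.0
```

Call:
play_rows([
  [[0.3,0,0,0,0,0],[0.6,0,0,0,0,0],[0.8,0,0,0,0,0],[0.8,0,0,0,0,0]],
])

```text
time: 12.7
tool_pos: [480.4, -198.5, 88.1]
tcp_rot: [180.0, -0.0, 22.7]
ft_force: [-0.9, -0.5, 0.0]
finger_gap: -0.0
grip_force: 0.0
```

```bash
python3 - <<'E'
from h import *
from bench import optics
st()
o=optics.snapshot('wrist');t=optics.snapshot('scene')
a=o['pixels'][150:420,150:520,::-1];b=cv2.resize(t['pixels'][225:300,210:290,::-1],None,fx=5,fy=5)
m=np.zeros((400,790,3),np.uint8);m[:270,:370]=a;m[:375,380:780]=b;cv2.imwrite('pics/tg.png',m)
E
```

```text
time 12.7
tool_pos [ 480.36 -198.5    88.11]
tcp_rot [180.    -0.    22.68]
ft_force [-0.89 -0.51  0.03]
finger_gap -0.01
grip_force 0.0
```

View pics/tg.png

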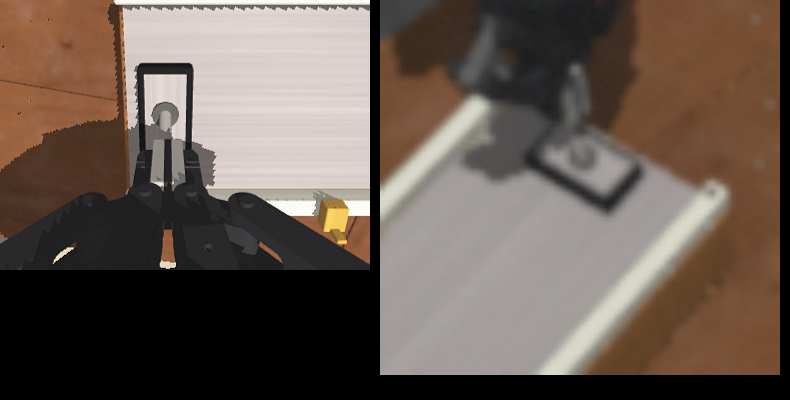

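The bat is still against the fingers at (165,125), with its pivot at (165,113), so it isn't over yet. I'll push further in small steps.

Call:
play_rows([
  [[0.25,0,0,0,0,0],[0.5,0,0,0,0,0],[0.5,0,0,0,0,0]],
])

```text
time: 13.1
tool_pos: [485.1, -196.5, 88.2]
tcp_rot: [180.0, -0.0, 22.7]
ft_force: [0.3, 0.0, -0.5]
finger_gap: 0.1
grip_force: 0.0
```

Call:
play_rows([
  [[0.25,0,0,0,0,0],[0.5,0,0,0,0,0],[0.5,0,0,0,0,0]],
])

```text
time: 13.4
tool_pos: [489.7, -194.6, 88.1]
tcp_rot: [180.0, -0.0, 22.7]
ft_force: [-0.1, -0.1, -0.6]
finger_gap: -0.1
grip_force: 0.0
```

```bash
python3 - <<'E'
from h import *
from bench import optics,sensors
st();s=sensors.sense()
o=optics.snapshot('wrist');pickle.dump((o,s),open('w5.pkl','wb'))
px=o['pixels'].astype(int)
# print column of bat grey-levels over the housing (col 315), rows 210..310
print([int(px[v,308:323].mean()) for v in range(205,312,3)])
W=wcam(o,s['tool_pos'],s['tcp_rot'])
c=np.array([529.2,-295.6]);th=np.radians(22.7);ux=np.array([np.cos(th),np.sin(th)]);uy=np.array([-ux[1],ux[0]])
def pr(x,y,z):
    p=W['R']@np.r_[c+ux*x+uy*y,z]+W['t'];return (W['mtx']@p)[:2]/p[2]
print('pivot',pr(0,108,74),'tip off',pr(13.2,108,105.3),'tip on',pr(-13.2,108,105.3))
E
```

```text
time 13.4
tool_pos [ 489.74 -194.56   88.12]
tcp_rot [ 1.800e+02 -1.000e-02  2.269e+01]
ft_force [-0.08 -0.14 -0.63]
finger_gap -0.14
grip_force 0.0
[207, 209, 208, 209, 214, 209, 207, 209, 134, 26, 37, 40, 135, 219, 219, 218, 218, 218, 218, 218, 218, 159, 110, 112, 104, 126, 92, 97, 86, 92, 92, 91, 88, 88, 88, 87]
pivot [314.90325843 279.98124826] tip off [314.34631885 284.38355562] tip on [314.47464504 330.75980319]
```

Call:
play_rows([
  [[-1.5,0,0,0,0,0],[-3.5,0,0,0,0,0],[-4.5,0,-3,0,0,0],[-4.5,0,-8,0,0,0],[-4.2,0.8,-11.3,0,0,0]],
])

```text
time: 13.95
tool_pos: [452.7, -218.7, 203.9]
tcp_rot: [179.9, -0.0, 22.6]
ft_force: [0.7, 0.1, 0.1]
finger_gap: 0.3
grip_force: 0.0
```

Call:
play_rows([
  [[0,0,0,0,0,0],[0,0,0,0,0,0]],
], jaw=0.6)

```text
time: 14.15
tool_pos: [453.7, -219.0, 202.0]
tcp_rot: [179.9, -0.1, 22.7]
ft_force: [-0.1, 0.1, -0.4]
finger_gap: 28.5
grip_force: 0.0
```

```bash
python3 - <<'E'
from h import *
from bench import optics,sensors
np.set_printoptions(precision=1,suppress=True)
st();s=sensors.sense();o=optics.snapshot('wrist');pickle.dump((o,s),open('w6.pkl','wb'))
c=np.array([529.2,-295.6]);th=np.radians(22.7);ux=np.array([np.cos(th),np.sin(th)]);uy=np.array([-ux[1],ux[0]])
for f in('w3.pkl','w6.pkl'):
    o,s=pickle.load(open(f,'rb'));W=wcam(o,s['tool_pos'],s['tcp_rot'])
    def pr(x,y,z):
        p=W['R']@np.r_[c+ux*x+uy*y,z]+W['t'];return (W['mtx']@p)[:2]/p[2]
    q=[pr(a,b,72) for a,b in((24,120),(24,96),(-24,96),(-24,120))]
    m=np.zeros(o['pixels'].shape[:2],np.uint8);cv2.fillPoly(m,[np.int32(q)],1)
    g=cv2.cvtColor(o['pixels'],cv2.COLOR_RGB2GRAY);y,x=np.nonzero((m>0)&(g<185)&(g>60))
    r0,c0=int(min(p[1] for p in q)),int(min(p[0] for p in q))
    print(f,len(x),x.mean(),y.mean(),np.percentile(y,[2,98]),'pivot',pr(0,108,74),'off',pr(13.2,108,105),'on',pr(-13.2,108,105))
    x0,y0=np.int32(pr(0,108,74))
    for v in range(y0-24,y0+30,4):print(''.join('%4d'%g[v,u] for u in range(x0-14,x0+16,3)))
plan([(563.8,-378.3,180,22.7),(563.8,-378.3,76,22.7)])
E
```

```text
time 14.15
tool_pos [ 453.7 -219.   202. ]
tcp_rot [179.9  -0.1  22.6]
ft_force [-0.1  0.1 -0.4]
finger_gap 28.48
grip_force 0.0
w3.pkl 593 302.82967959527826 178.88532883642495 [145. 200.] pivot [305.7 173.6] off [304.2 162.1] on [304.6 196.2]
  80 214 215 223 226 217 219 221 214 222
  75 213 217 221 226 217 218 221 214 221
  66 213 215 221 226 217 217 220 214 220
  65 211 216 221 225 216 217 220 213 221
  57 212 216 221 195 162 209 219 213 220
  51 213 218 114 116 114 117 114 214 220
  51 212 126 112 151 175 141 113 197 219
  46 214 191 112 153 174 157 117 218 220
  42 213 219  82 156 176 151 191 212 217
  43 214 185 108 156 169 155 217 210 218
  24 216 103 120 164 173 164 212 209 217
  35 183 106 170 195 201 190 191 208 216
  43 105 106 182 186 183 188 218 210 218
  38  68  70  70 142 148 147 145 140 145
w6.pkl 603 302.8839137645108 181.39800995024876 [148. 203.] pivot [305.6 176.9] off [304.1 165.9] on [304.5 199.6]
  98 212 215 222 226 215 218 217 213 218
  77 210 213 221 225 214 219 218 212 220
  80 211 211 221 226 215 219 218 213 220
  65 211 214 220 224 215 218 218 211 218
  64 211 214 220 203 188 207 218 210 218
  54 212 215 112 115 114 115 134 211 218
  52 212  97 110 150 175 142 110 218 218
  51 212 171 113 156 174 152 114 215 218
  42 213 219  63 157 173 150 190 210 216
  41 213 184 106 149 160 158 215 209 216
  22 216 102 133 162 172 162 218 209 216
  35 182 105 164 199 205 178 218 208 216
  39 103 103 182 187 185 187 216 208 215
  39  84  89  92 153 157 166 184 180 185
(563.8, -378.3, 180, 22.7) row [4.07, 19.03, 2.03] [-0.03, 0.03, -0.04] n>=3.9
(563.8, -378.3, 76, 22.7) row [0.0, -0.0, 10.4] [0.0, 0.0, 0.0] n>=2.1
```

The grey levels match the earlier view, so the bat is still on. The fingertips are narrower than the pads, so only thin tips skimmed it. I'll go lower and push further.

```bash
python3 -c "
from h import *
plan([(446.1,-213.1,130,22.7),(446.1,-213.1,78,22.7),(487.6-6*.9225,-195.9-6*.386,78,22.7)])"
```

```text
(446.1, -213.1, 130, 22.7) row [-0.42, -0.74, 7.05] [-0.03, 0.03, -0.04] n>=1.4
(446.1, -213.1, 78, 22.7) row [0.0, -0.0, 5.2] [0.0, 0.0, 0.0] n>=1.0
(482.065, -198.216, 78, 22.7) row [3.89, 0.01, 0.0] [0.0, 0.0, 0.0] n>=0.8
```

Call:
play_rows([
  [[-0.4,-0.7,4,0,0,0],[-0.4,-0.7,8,0,0,0],[-0.4,-0.7,10.5,0,0,0],[-0.4,-0.7,11.8,0,0,0],[-0.4,-0.7,12.3,0,0,0]],
], jaw=0)

```text
time: 14.7
tool_pos: [445.4, -212.3, 75.4]
tcp_rot: [-179.8, 0.2, 22.7]
ft_force: [0.8, -0.5, 0.7]
finger_gap: -0.0
grip_force: 0.0
```

Call:
play_rows([
  [[0.8,0,0,0,0,0],[1.6,0,0,0,0,0],[2.4,0,0,0,0,0],[2.7,0,0,0,0,0],[2.7,0,0,0,0,0]],
])

```text
time: 15.2
tool_pos: [473.4, -202.8, 78.8]
tcp_rot: [179.9, -0.1, 22.7]
ft_force: [-1.4, -0.6, -0.5]
finger_gap: -0.1
grip_force: 0.0
```

Call:
play_rows([
  [[0.3,0,0,0,0,0],[0.6,0,0,0,0,0],[0.6,0,0,0,0,0]],
])

```text
time: 15.5
tool_pos: [478.1, -200.5, 78.1]
tcp_rot: [180.0, -0.0, 22.7]
ft_force: [0.1, -0.3, 0.1]
finger_gap: 0.1
grip_force: 0.0
```

Call:
play_rows([
  [[0.3,0,0,0,0,0],[0.6,0,0,0,0,0],[0.6,0,0,0,0,0]],
])

```text
time: 15.8
tool_pos: [482.4, -198.6, 77.7]
tcp_rot: [-180.0, 0.1, 22.7]
ft_force: [-5.0, -2.6, 1.1]
finger_gap: -0.6
grip_force: 2.8
```

```bash
python3 - <<'E'
from h import *
from bench import optics,sensors
s=sensors.sense();o=optics.snapshot('wrist');W=wcam(o,s['tool_pos'],s['tcp_rot'])
c=np.array([529.2,-295.6]);th=np.radians(22.7);ux=np.array([np.cos(th),np.sin(th)]);uy=np.array([-ux[1],ux[0]])
print('tcp in case',(s['tool_pos'][:2]-c)@ux,(s['tool_pos'][:2]-c)@uy,s['tool_pos'][2])
def pr(x,y,z):
    p=W['R']@np.r_[c+ux*x+uy*y,z]+W['t'];return (W['mtx']@p)[:2]/p[2]
print(pr(0,108,74),pr(13.2,108,105),pr(0,108,108))
g=cv2.cvtColor(o['pixels'],cv2.COLOR_RGB2GRAY)
for v in range(232,310,4):print(v,''.join('%4d'%g[v,u] for u in range(290,342,4)))
E
```

```text
tcp in case -5.711753808068819 107.52987119721176 77.71778735386124
[313.06029623 274.84998043] [312.00326505 278.35513759] [312.04023078 307.62480994]
232   36  40  38  43  40  41  42  41  41  43  39  44  42
236   70 211 217 213 221 221 212 214 217 211 215 216  38
240   60 210 216 213 221 220 211 214 217 210 213 215  40
244   52 211 216 213 220 221 213 214 218 210 213 215  41
248   47 210 216 212 219 222 212 215 217 210 214 215  40
252   48 210 216 212 219 221 213 214 217 210 213 214  42
256   41 211 216 212 220 221 212 215 217 209 215 215  40
260   39 185  96 108 226 223 216 212 218 209 214 212  41
264   35 103 107 106  48  56 121  94 203 209 214 214  38
268   30 107 105  53  60 138 152 101 113 193 214 215  39
272   36 104 107  69 207 213 223 217 113 101 213 215  38
276   34 216 107 158 213 225 228 230 217 109 214 216  38
280   31 102 104 201 217 227 231 234 224 137 213 213  40
284   20 104 105 110 215 221 225 233 157 210 212 215  40
288   20 106 104 102 152 215 224 183 106 111 199 216  40
292   23 107 106 103 140 139  81  37 145 139 138 189  41
296   22 105 106 106 140 138  82  35 145 139 140 106  21
300   25  37  26  56 139 140  55  37 146 140 140  36  41
304   40  42  32  95 140 140  54  34 147 139 138  37  40
308   43  39  32 120 139 139  55  32 146 139 138  35  43
```

The bat's cap is now at rows 272–290, which matches the off position (278), so it has flipped. I'll retreat and go to the cover.

Call:
play_rows([
  [[-1.5,0,0,0,0,0],[-3.5,0,0,0,0,0],[-4,0,-4,0,0,0],[-4,0,-9,0,0,0],[-4,0,-11,0,0,0]],
])

```text
time: 16.35
tool_pos: [447.4, -215.2, 193.2]
tcp_rot: [179.7, -0.2, 22.6]
ft_force: [1.7, -1.3, 0.1]
finger_gap: -0.3
grip_force: 0.0
```

Call:
play_rows([
  [[0,0,0,0,0,0],[0,0,0,0,0,0]],
], jaw=0.5)

```text
time: 16.55
tool_pos: [446.2, -214.0, 188.3]
tcp_rot: [180.0, -0.0, 22.7]
ft_force: [0.5, 0.1, -0.2]
finger_gap: 28.2
grip_force: 0.0
```

```bash
python3 - <<'E'
from h import *
from bench import optics,sensors
s=sensors.sense();o=optics.snapshot('wrist');pickle.dump((o,s),open('w7.pkl','wb'));W=wcam(o,s['tool_pos'],s['tcp_rot'])
c=np.array([529.2,-295.6]);th=np.radians(22.7);ux=np.array([np.cos(th),np.sin(th)]);uy=np.array([-ux[1],ux[0]])
def pr(x,y,z):
    p=W['R']@np.r_[c+ux*x+uy*y,z]+W['t'];return (W['mtx']@p)[:2]/p[2]
print(pr(0,108,74),'off',pr(13.2,108,105),'on',pr(-13.2,108,105))
g=cv2.cvtColor(o['pixels'],cv2.COLOR_RGB2GRAY);u0,v0=np.int32(pr(0,108,74))
for v in range(v0-30,v0+30,4):print(v,''.join('%4d'%g[v,u] for u in range(u0-14,u0+16,3)))
plan([(563.8,-378.3,180,22.7),(563.8,-378.3,73,22.7)])
E
```

```text
[314.1682004  173.38746143] off [313.72251056 161.2556896 ] on [313.84571388 197.14646498]
143   62  61  62  61  64  61  62  63  63  65
147  224 215 211 222 224 215 219 219 213 220
151  224 213 209 220 222 214 218 218 212 221
155  224 212 208 221 209 212 220 219 211 218
159  223 212 210 199 208 212 209 220 211 218
163  227 216 160 208 214 219 223 151 211 218
167   86 103 104 154 223 233 193 171 210 218
171  128 103  55  69  98 103 114 114 215 218
175  182 150  78  56  95 112 117 111 193 218
179  137 210 148 114 115 116 115 111 211 216
183  138 207 210 222  90 109 159 213 208 217
187  134 207 209 217 220 212 214 212 208 215
191  136 207 209 218 220 211 213 211 208 215
195   94 207 207 217 220 211 213 211 208 215
199   98 208 208 217 220 211 211 208 210 212
(563.8, -378.3, 180, 22.7) row [4.55, 19.75, 0.69] [-0.06, 0.04, -0.03] n>=4.1
(563.8, -378.3, 73, 22.7) row [0.0, -0.0, 10.7] [0.0, 0.0, 0.0] n>=2.1
```

The toggle is confirmed off (cap at row ~163, predicted 161). Next I'll grip the cover bar.

Call:
play_rows([
  [[0.9,4,0.7,0,0,0],[1.9,8.5,0.7,0,0,0],[3,13,0.7,0,0,0],[4,17.5,0.7,0,0,0],[4.5,19.7,0.7,0,0,0]],
])

```text
time: 17.1
tool_pos: [563.7, -380.1, 177.4]
tcp_rot: [-179.8, 0.1, 22.6]
ft_force: [-0.7, 1.0, -1.0]
finger_gap: 42.5
grip_force: 0.0
```

Call:
play_rows([
  [[0,0,0,0,0,0],[0,0,0,0,0,0],[0,0,0,0,0,0]],
])

```text
time: 17.4
tool_pos: [563.1, -377.0, 179.8]
tcp_rot: [-179.9, 0.1, 22.7]
ft_force: [0.5, -0.0, 0.3]
finger_gap: 42.6
grip_force: 0.0
```

```bash
python3 - <<'E'
from h import *
from bench import optics,sensors
st();s=sensors.sense();o=optics.snapshot('wrist');pickle.dump((o,s),open('w8.pkl','wb'));W=wcam(o,s['tool_pos'],s['tcp_rot'])
c=np.array([529.2,-295.6]);th=np.radians(22.7);ux=np.array([np.cos(th),np.sin(th)]);uy=np.array([-ux[1],ux[0]])
px=o['pixels'].astype(int)
def pr(x,y,z):
    p=W['R']@np.r_[c+ux*x+uy*y,z]+W['t'];return (W['mtx']@p)[:2]/p[2]
for x in(20,0):
    # profile across y at z=100
    print(x,[(y,px[int(q[1]),int(q[0])].sum()//3) for y in range(-120,-59,3) for q in [pr(x,y,100)]])
plan([(563.8,-378.3,73,22.7)])
E
```

```text
time 17.4
tool_pos [ 563.09 -377.04  179.84]
tcp_rot [-1.7988e+02  6.0000e-02  2.2700e+01]
ft_force [ 0.45 -0.02  0.33]
finger_gap 42.59
grip_force 0.0
20 [(-120, np.int64(206)), (-117, np.int64(202)), (-114, np.int64(205)), (-111, np.int64(201)), (-108, np.int64(206)), (-105, np.int64(207)), (-102, np.int64(197)), (-99, np.int64(107)), (-96, np.int64(91)), (-93, np.int64(88)), (-90, np.int64(85)), (-87, np.int64(68)), (-84, np.int64(105)), (-81, np.int64(101)), (-78, np.int64(195)), (-75, np.int64(202)), (-72, np.int64(200)), (-69, np.int64(209)), (-66, np.int64(208)), (-63, np.int64(207)), (-60, np.int64(147))]
0 [(-120, np.int64(206)), (-117, np.int64(203)), (-114, np.int64(205)), (-111, np.int64(199)), (-108, np.int64(204)), (-105, np.int64(204)), (-102, np.int64(196)), (-99, np.int64(159)), (-96, np.int64(91)), (-93, np.int64(87)), (-90, np.int64(84)), (-87, np.int64(68)), (-84, np.int64(102)), (-81, np.int64(151)), (-78, np.int64(207)), (-75, np.int64(204)), (-72, np.int64(199)), (-69, np.int64(207)), (-66, np.int64(204)), (-63, np.int64(205)), (-60, np.int64(131))]
(563.8, -378.3, 73, 22.7) row [0.0, 0.15, 10.75] [-0.07, 0.03, 0.02] n>=2.1
```

Call:
play_rows([
  [[0,0.2,3.5,0,0,0],[0,0.2,6.5,0,0,0],[0,0.2,8.8,0,0,0],[0,0.2,10.2,0,0,0],[0,0.2,10.6,0,0,0]],
])

```text
time: 17.95
tool_pos: [563.6, -378.6, 73.4]
tcp_rot: [-179.9, 0.1, 22.7]
ft_force: [-0.0, 0.7, -0.6]
finger_gap: 42.7
grip_force: 0.0
```

Call:
play_rows([
  [[0,0,0,0,0,0],[0,0,0,0,0,0],[0,0,0,0,0,0],[0,0,0,0,0,0],[0,0,0,0,0,0]],
], jaw=0.1, squeeze=40)

```text
time: 18.45
tool_pos: [565.2, -379.5, 77.1]
tcp_rot: [180.0, -0.1, 22.7]
ft_force: [-3.6, 5.1, 3.1]
finger_gap: 11.9
grip_force: 39.0
```

Call:
play_rows([
  [[0,0,0,0,0,0],[0,0,0,0,0,0],[0,0,0,0,0,0]],
])

```text
time: 18.75
tool_pos: [565.2, -379.5, 77.1]
tcp_rot: [180.0, -0.0, 22.7]
ft_force: [-3.0, 5.3, 3.6]
finger_gap: 11.8
grip_force: 39.0
```

```bash
cat >> h.py <<'E'
def cs():
    from bench import sensors
    s=sensors.sense();c=np.array([529.2,-295.6]);th=np.radians(22.7);u=np.array([[np.cos(th),np.sin(th)],[-np.sin(th),np.cos(th)]])
    print('t',round(s['time'],2),'case xy',u@(s['tool_pos'][:2]-c),'z',s['tool_pos'][2],'F',u@s['ft_force'][:2],s['ft_force'][2],'yaw',s['tcp_rot'][2],'gap',s['finger_gap'])
E
python3 -c "
from h import *
cs()"
```

```text
t 18.75 case xy [  0.76951997 -91.3204109 ] z 77.09797554608797 F [-0.6811387   6.06241481] 3.556238385000526 yaw 22.700973931139004 gap 11.799441735181334
```

Call:
play_rows([
  [[0,-0.5,0,0,0,0],[0,-1.2,0,0,0,0],[0,-2,0,0,0,0],[0,-2.8,0,0,0,0],[0,-3.6,0,0,0,0]],
])

```text
time: 19.25
tool_pos: [551.6, -347.1, 77.1]
tcp_rot: [179.8, -0.1, 22.7]
ft_force: [0.3, -1.3, 6.9]
finger_gap: 12.0
grip_force: 40.0
```

Call:
play_rows([
  [[0,-0.4,0,0,0,0],[0,-0.8,0,0,0,0],[0,-1.2,0,0,0,0],[0,-1.6,0,0,0,0]],
])

```text
time: 19.65
tool_pos: [545.5, -332.4, 77.1]
tcp_rot: [179.8, -0.1, 22.7]
ft_force: [-0.1, -2.0, 6.2]
finger_gap: 11.8
grip_force: 40.1
```

```bash
python3 -c "
from h import *
cs()"
```

```text
t 19.65 case xy [  0.83164534 -40.23994294] z 77.09285336277502 F [-0.86525761 -1.79641338] 6.15863773935851 yaw 22.687887232073095 gap 11.751453216706247
```

Call:
play_rows([
  [[0,-0.1,0,0,0,0],[0,-0.2,0,0,0,0],[0,-0.3,0,0,0,0]],
])

```text
time: 19.95
tool_pos: [544.4, -329.8, 77.1]
tcp_rot: [179.8, -0.1, 22.7]
ft_force: [0.3, -1.3, 6.4]
finger_gap: 11.7
grip_force: 40.0
```

Call:
play_rows([
  [[0,-0.1,0,0,0,0],[0,-0.2,0,0,0,0],[0,-0.3,0,0,0,0]],
])

```text
time: 20.25
tool_pos: [543.2, -327.1, 77.1]
tcp_rot: [179.8, -0.1, 22.7]
ft_force: [1.2, -2.7, 7.1]
finger_gap: 11.9
grip_force: 40.0
```

Call:
play_rows([
  [[0,-0.1,0,0,0,0],[0,-0.2,0,0,0,0],[0,-0.3,0,0,0,0]],
])

```text
time: 20.55
tool_pos: [542.1, -324.4, 77.1]
tcp_rot: [179.8, -0.1, 22.7]
ft_force: [0.5, -2.4, 6.7]
finger_gap: 11.9
grip_force: 40.0
```

Call:
play_rows([
  [[0,-0.1,0,0,0,0],[0,-0.2,0,0,0,0],[0,-0.3,0,0,0,0]],
])

```text
time: 20.85
tool_pos: [541.0, -321.6, 77.1]
tcp_rot: [179.8, -0.1, 22.7]
ft_force: [1.6, -1.9, 6.4]
finger_gap: 11.8
grip_force: 40.0
```

Call:
play_rows([
  [[0,-0.1,0,0,0,0],[0,-0.2,0,0,0,0],[0,-0.3,0,0,0,0]],
])

```text
time: 21.15
tool_pos: [539.8, -318.8, 77.1]
tcp_rot: [179.8, -0.1, 22.7]
ft_force: [-0.6, -1.7, 6.1]
finger_gap: 11.9
grip_force: 40.0
```

Call:
play_rows([
  [[0,-0.1,0,0,0,0],[0,-0.2,0,0,0,0],[0,-0.3,0,0,0,0]],
])

```text
time: 21.45
tool_pos: [538.6, -316.0, 77.1]
tcp_rot: [179.8, -0.1, 22.7]
ft_force: [0.3, -1.7, 6.3]
finger_gap: 11.5
grip_force: 40.0
```

Call:
play_rows([
  [[0,-0.1,0,0,0,0],[0,-0.2,0,0,0,0],[0,-0.3,0,0,0,0]],
])

```text
time: 21.75
tool_pos: [537.5, -313.3, 77.1]
tcp_rot: [179.8, -0.1, 22.7]
ft_force: [0.9, -0.9, 6.5]
finger_gap: 11.7
grip_force: 40.0
```

Call:
play_rows([
  [[0,-0.1,0,0,0,0],[0,-0.2,0,0,0,0],[0,-0.3,0,0,0,0]],
])

```text
time: 22.05
tool_pos: [536.3, -310.5, 77.1]
tcp_rot: [179.8, -0.1, 22.7]
ft_force: [0.5, -2.1, 6.9]
finger_gap: 11.8
grip_force: 40.0
```

Call:
play_rows([
  [[0,-0.1,0,0,0,0],[0,-0.2,0,0,0,0],[0,-0.3,0,0,0,0]],
])

```text
time: 22.35
tool_pos: [535.2, -307.8, 77.1]
tcp_rot: [179.8, -0.1, 22.7]
ft_force: [-0.2, -2.3, 6.7]
finger_gap: 11.4
grip_force: 40.0
```

Call:
play_rows([
  [[0,-0.1,0,0,0,0],[0,-0.2,0,0,0,0],[0,-0.3,0,0,0,0]],
])

```text
time: 22.65
tool_pos: [534.0, -305.0, 77.1]
tcp_rot: [179.8, -0.1, 22.7]
ft_force: [0.2, -1.9, 6.5]
finger_gap: 11.8
grip_force: 40.1
```

Call:
play_rows([
  [[0,-0.1,0,0,0,0],[0,-0.2,0,0,0,0],[0,-0.3,0,0,0,0]],
])

```text
time: 22.95
tool_pos: [532.8, -302.2, 77.0]
tcp_rot: [179.8, -0.1, 22.7]
ft_force: [0.1, -1.7, 6.8]
finger_gap: 11.8
grip_force: 40.1
```

Call:
play_rows([
  [[0,-0.1,0,0,0,0],[0,-0.2,0,0,0,0],[0,-0.3,0,0,0,0]],
])

```text
time: 23.25
tool_pos: [531.7, -299.4, 77.1]
tcp_rot: [179.8, -0.1, 22.7]
ft_force: [-0.0, -1.9, 6.6]
finger_gap: 11.5
grip_force: 40.1
```

Call:
play_rows([
  [[0,-0.1,0,0,0,0],[0,-0.2,0,0,0,0],[0,-0.3,0,0,0,0]],
])

```text
time: 23.55
tool_pos: [530.6, -296.7, 77.1]
tcp_rot: [179.8, -0.1, 22.7]
ft_force: [-0.0, -1.8, 5.9]
finger_gap: 11.9
grip_force: 40.1
```

Call:
play_rows([
  [[0,-0.1,0,0,0,0],[0,-0.2,0,0,0,0],[0,-0.3,0,0,0,0]],
])

```text
time: 23.85
tool_pos: [529.7, -294.5, 77.1]
tcp_rot: [179.7, -0.1, 22.7]
ft_force: [2.0, -5.5, 6.3]
finger_gap: 11.6
grip_force: 39.9
```

Call:
play_rows([
  [[0,-0.05,0,0,0,0],[0,-0.05,0,0,0,0],[0,-0.05,0,0,0,0]],
])

```text
time: 24.15
tool_pos: [529.5, -294.2, 77.1]
tcp_rot: [179.7, -0.1, 22.7]
ft_force: [2.0, -4.5, 5.9]
finger_gap: 11.6
grip_force: 39.9
```

```bash
python3 -c "
from h import *
cs()"
```

```text
t 24.15 case xy [0.85441032 1.1893241 ] z 77.05987101835201 F [ 0.11281105 -4.8799153 ] 5.92322498010902 yaw 22.674720348062348 gap 11.645360455784026
```

Call:
play_rows([
  [[0,-0.1,0,0,0,0],[0,-0.1,0,0,0,0],[0,-0.1,0,0,0,0]],
])

```text
time: 24.45
tool_pos: [529.2, -293.6, 77.1]
tcp_rot: [179.7, -0.1, 22.7]
ft_force: [2.9, -6.8, 4.5]
finger_gap: 11.3
grip_force: 39.8
```

Call:
play_rows([
  [[0,0,0,0,0,0]],
])

```text
time: 24.55
tool_pos: [529.2, -293.5, 77.1]
tcp_rot: [179.7, -0.1, 22.7]
ft_force: [2.7, -6.2, 5.4]
finger_gap: 11.7
grip_force: 39.8
```

```bash
python3 -c "
from h import *
cs()"
```

```text
t 24.55 case xy [0.81217766 1.89415877] z 77.07818486922561 F [ 0.13267824 -6.79952479] 5.417921118151587 yaw 22.664817487273794 gap 11.666458159065847
```

Call:
play_rows([
  [[0,0.3,0,0,0,0],[0,0.8,0,0,0,0],[0,1.3,0,0,0,0],[0,1.8,0,0,0,0],[0,2.1,0,0,0,0]],
])

```text
time: 25.05
tool_pos: [536.8, -311.6, 77.0]
tcp_rot: [179.9, -0.1, 22.7]
ft_force: [-0.9, 0.8, 9.7]
finger_gap: 11.6
grip_force: 40.6
```

Call:
play_rows([
  [[0,0,0,0,0,0],[0,0,0,0,0,0]],
])

```text
time: 25.25
tool_pos: [536.9, -311.8, 77.0]
tcp_rot: [179.8, -0.1, 22.7]
ft_force: [-0.8, -1.7, 8.4]
finger_gap: 11.6
grip_force: 40.4
```

```bash
python3 - <<'E'
from h import *
from bench import optics
cs();o=optics.snapshot('top')
c=np.array([529.2,-295.6]);th=np.radians(22.7);u=np.array([[np.cos(th),np.sin(th)],[-np.sin(th),np.cos(th)]])
d=pickle.load(open('d0.pkl','rb'))['top']
for k in(d,o):
    h=cv2.cvtColor(k['pixels'],cv2.COLOR_RGB2HSV);m=(h[:,:,0]>20)&(h[:,:,0]<33)&(h[:,:,1]>170)&(h[:,:,2]>150)
    m[:200]=0;m[320:]=0;m[:,:365]=0;m[:,505:]=0
    P=np.array([u@(plane(k,(x,y),80)[:2]-c) for y,x in np.argwhere(m)]);P=P[np.abs(P[:,0]+68)<16];print(len(P),P.mean(0))
E
```

```text
t 25.25 case xy [  0.84029226 -17.96439395] z 77.03916828950858 F [-1.43510327 -1.26617197] 8.402845422380116 yaw 22.68120971587575 gap 11.603928431219494
5 [-75.91448027   4.01735814]Traceback (most recent call last):
  File "<stdin>", line 9, in <module>
IndexError: too many indices for array: array is 1-dimensional, but 2 were indexed
```

Call:
play_rows([
  [[0,0,0,0,0,0],[0,0,0,0,0,0],[0,0,0,0,0,0],[0,0,0,0,0,0],[0,0,0,0,0,0]],
], jaw=0.45)

```text
time: 25.8
tool_pos: [535.8, -311.0, 74.8]
tcp_rot: [-180.0, 0.0, 22.7]
ft_force: [0.9, -0.1, -0.3]
finger_gap: 38.7
grip_force: 0.0
```

Call:
play_rows([
  [[0,0,-1,0,0,0],[0,0,-4,0,0,0],[0,0,-8,0,0,0],[0,0,-13,0,0,0],[0,0,-16,0,0,0]],
])

```text
time: 26.3
tool_pos: [537.0, -311.9, 240.7]
tcp_rot: [179.7, -0.2, 22.7]
ft_force: [1.3, -0.2, 0.2]
finger_gap: 38.2
grip_force: 0.0
```

Call:
play_rows([
  [[0,0,0,0,0,0],[0,0,0,0,0,0],[0,0,0,0,0,0]],
])

```text
time: 26.6
tool_pos: [535.3, -310.8, 233.7]
tcp_rot: [-179.9, 0.1, 22.7]
ft_force: [0.2, -0.3, -0.2]
finger_gap: 38.4
grip_force: 0.0
```

```bash
python3 - <<'E'
from h import *
from bench import optics,sensors
np.set_printoptions(precision=1,suppress=True)
cs();s=sensors.sense();o=optics.snapshot('wrist');pickle.dump((o,s),open('w9.pkl','wb'));W=wcam(o,s['tool_pos'],s['tcp_rot'])
c=np.array([529.2,-295.6]);th=np.radians(22.7);ux=np.array([np.cos(th),np.sin(th)]);uy=np.array([-ux[1],ux[0]])
px=o['pixels'].astype(int)
def pr(x,y,z):
    p=W['R']@np.r_[c+ux*x+uy*y,z]+W['t'];return (W['mtx']@p)[:2]/p[2]
def prof(x,z,r):
    out=[]
    for y in r:
        q=np.int32(np.round(pr(x,y,z)));out.append((y,*map(int,px[q[1],q[0]])))
    return out
print('bar',[(a[0],sum(a[1:])//3) for a in prof(15,100,range(-40,20,3))])
print('plate front x=30',[(a[0],a[3]) for a in prof(40,69,range(0,40,2))])
print('rail x-64 z82 blue/red',[(a[0],a[1],a[3]) for a in prof(-64,80,range(0,70,2))])
q=pr(0,108,74);print('toggle',q,pr(13.2,108,105))
E
```

```text
t 26.6 case xy [ -0.2 -16.4] z 233.68280765001512 F [ 0.1 -0.4] -0.22970016558782336 yaw 22.680277016764247 gap 38.40426590582296
bar [(-40, 208), (-37, 208), (-34, 214), (-31, 206), (-28, 211), (-25, 88), (-22, 94), (-19, 91), (-16, 85), (-13, 53), (-10, 109), (-7, 206), (-4, 206), (-1, 204), (2, 209), (5, 212), (8, 211), (11, 211), (14, 95), (17, 216)]
plate front x=30 [(0, 135), (2, 145), (4, 151), (6, 159), (8, 159), (10, 162), (12, 157), (14, 159), (16, 145), (18, 152), (20, 212), (22, 212), (24, 212), (26, 213), (28, 212), (30, 211), (32, 211), (34, 211), (36, 213), (38, 208)]
rail x-64 z82 blue/red [(0, 150, 136), (2, 152, 137), (4, 150, 135), (6, 153, 138), (8, 111, 104), (10, 109, 101), (12, 111, 104), (14, 111, 103), (16, 105, 98), (18, 151, 136), (20, 151, 136), (22, 151, 137), (24, 151, 136), (26, 150, 135), (28, 151, 136), (30, 151, 135), (32, 152, 138), (34, 151, 138), (36, 137, 97), (38, 135, 46), (40, 135, 50), (42, 133, 49), (44, 137, 51), (46, 137, 50), (48, 140, 51), (50, 136, 44), (52, 151, 137), (54, 152, 137), (56, 151, 135), (58, 152, 137), (60, 151, 137), (62, 151, 136), (64, 151, 135), (66, 150, 135), (68, 151, 137)]
toggle [191.4 211.6] [177.1 206.2]
```

```bash
python3 -c "
from bench import job
print(job.hand_in())"
```

```text
the job is handed in; nothing more can be done
None
```

I finished the job in the order asked and handed it in at about 27 s; the hand-in gave no verdict. The carton stands upright in the tray, the switch is off, and the cover bound at about 7 N. The pointer marks the spot with the cover drawn back about 20 mm and let go.

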